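# Uncover a chip and hold the microscope over it

### The job

Lift the loose square metal shield cover off the circuit board and set it down flat in the black parts tray, without dropping it. Then take the handheld microscope out of its stand, carry it over the board's tall parts without letting it touch the board, and hold it hovering about one centimetre above the uncovered chip, centred on the chip and pointing straight down. Finish there, still holding the microscope in the air, and leave the solder reel, flux bottle, screwdriver and cutters where they are.

Things in the scene. Friction and masses are not known exactly. Their poses are not given: they have to be found in the camera images.
- board: Green circuit board, 130 x 200 x 2 mm, level and fixed in a clamp frame (125 mm along x, 284 mm along y) on the blue mat. Origin on the mat under the board's middle; z up, y along the long side. Top face 30 mm above the origin. Tall parts stand at both y ends. A smaller long shield, 40 x 17 x 6 mm at x = 40, y = 36 mm, is soldered on: not the cover meant.
- heatsink (a point): Top centre of the dark finned heat sink at the board's +y end: 85 mm along the board's x, 30 mm along y, 42 mm high above the board's top face. Fixed to the board.
- capacitors (a point): Top centre of the middle one of three round capacitors at the board's -y end, in a row along the board's x, 24 mm apart: each 18 mm in diameter, 36 mm high above the board. Fixed to the board.
- transformer (a point): Top centre of the transformer beside the capacitors: 34 mm square, 30 mm high above the board. Fixed to the board.
- chip (a point): Centre of the top face of the black square chip, 15 x 15 x 2 mm, soldered on the board at x = -5, y = 0 mm, its top 32 mm above the board's origin; axes as the board's. Under the loose cover at the start. A thin metal fence, 28 mm square outside, stands around it, 5 mm high above the board (3 mm above the chip's top).
- cover: Loose steel shield cover, open below, 34 x 34 x 10 mm, 1.5 mm walls, 18 g, 3 x 3 dark dots on top. Origin at the centre of its open underside, z up. Rests on the board's top face around the fence (1.5 mm play), square with the board, centred on the chip; lifts straight up. Bare board on its two sides along the board's x leaves room for fingers closing along x, 55 mm out and 25 mm either way in y.
- tray: Black shallow parts tray, open on top, fixed, 140 mm along its x, 100 mm along its y, rim 16 mm high, 4 mm walls and floor. Origin at the centre of its underside, z up. Empty at the start; it stands on the left or on the right of the board.
- scope: Handheld wireless microscope, a cylinder 125 mm long, about 110 g, standing loose, lens down, in its stand. Origin at the centre of its lens end, z from there to the top. Pale shroud 32 mm in diameter up to 26 mm, dark body 33 mm, ribbed focus ring 36 mm in diameter from 52 to 63 mm, smooth body 33 mm in diameter from 63 to 118 mm (grip here).
- stand: Fixed desk stand of the microscope: round dark foot 92 mm in diameter with an upright open cup, 47 mm outside, 37 mm inside diameter. Origin at the centre of its underside, z up. The lens end rests on the cup's floor 10 mm above the origin; the rim is at 50 mm, so the microscope must rise 40 mm to be free. On the other side of the board from the tray.
- reel: Solder reel standing on end, 60 mm in diameter, 50 mm high; origin under its centre. Bystander.
- flux: White flux bottle, 38 mm in diameter, 90 mm high; origin under its centre. Bystander.
- driver: Screwdriver with a black handle, 150 mm long, lying along its x beyond the board; origin at its underside near its middle. Bystander.
- cutters: Side cutters with yellow handles, about 115 mm long, lying along their x; origin at their underside near the joint. Bystander.
Not all that is in view belongs to the job. There is more than one size of the stand; the job needs the smallest.

How it is judged (in metres and radians):
On the way, in this order (a step that is already met when the one before it is completed fails the run):
1. the cover lies flat in the parts tray, released and at rest (x of cover in the frame of tray between -0.055 and 0.055 m and y of cover in the frame of tray between -0.036 and 0.036 m and z of cover in the frame of tray between 0 and 0.018 m and (angle between cover's own z axis and vertical below 0.15 rad or angle between cover's own z axis and vertical above 2.99 rad) and contact force between the fingers and cover below 0.05 N and linear speed of cover below 0.02 m/s), for 0.2 s.
2. the microscope is carried in the fingers with its lens end higher than the board's tallest part (z of scope in the frame of heatsink above 0 m and contact force between the fingers and scope above 1 N), for 0.1 s.
At the end, for the whole second after the job is handed in: Cover released, flat (within 9 degrees, either way up) on the tray floor. Microscope held still by the fingers alone, lens end 5 to 15 mm above the chip's top, axis within 5 mm of the chip's centre and 4.5 degrees of vertical, touching neither board, stand nor cover (all of step 1 and horizontal distance between scope and chip below 0.005 m and z of scope in the frame of chip between 0.005 and 0.015 m and angle between scope's own z axis and vertical below 0.08 rad and linear speed of scope below 0.02 m/s and contact force between the fingers and scope above 2 N and contact force between scope and board below 0.05 N and contact force between scope and stand below 0.05 N and contact force between scope and cover below 0.05 N); the arm keeps its last pose, push and grip.
It fails at once if the microscope touches the board, any of its parts or its clamp frame (contact force between scope and board above 0.5 N).
It fails at once if the cover is dropped: it falls freely more than about 2 cm (linear speed of cover above 0.6 m/s and contact force between the fingers and cover below 0.02 N).
It fails at once if the reel, flux bottle, screwdriver or cutters are moved by more than 2 cm (distance of any of reel, flux, driver, cutters from where it was at the start of the episode above 0.02 m).
It also fails if it takes over 59 s, if anything falls off the work surface, if the arm or the gripper's body presses on something with over 40 N, if the wrist force passes 120 N, or if a joint passes its speed limit or range.

### The arm

A 6-joint arm with a two-finger parallel gripper is mounted at the origin on the work surface. World frame = base frame: x ahead of the robot, y to its left, z up, the work surface at z = 0. Lengths are in mm, angles in rad, forces in N, time in s.
With the tool pointing down it reaches from about 325 to 875 mm from the base axis. Payload 4.4 kg.
Tool frame: the origin (TCP) lies at the very end of the fingers, on their centre line; the grasp point (between the pads) lies 19 mm behind it; z points along the fingers, y is the direction in which the jaws open and shut (so a half turn about z gives the same grasp; the last joint's range is limited). The gripper opens to 85 mm and grips with 20 to 120 N. Pads are 22 mm wide; open, the fingers measure 114 mm over their backs; the gripper's body (76 mm by 85 mm) begins 54 mm behind the grasp point. The pads swing forward as they close: fully open they stand 13 mm farther back than shut.
Start: joints at [0.968, 0.207, 1.542, -0, 1.393, -0.15], TCP at [251.563, 517.052, 231.282] pointing down, gripper open.
Joint ranges: [-2.73, 2.73], [-0.86, 2.22], [0.23, 2.46], [-1.11, 4.25], [0.08, 2.63], [-2.82, 2.82]. Speed limits (rad/s): [2.79, 2.79, 3.14, 3.14, 3.14, 3.14].

### API

Orientations are given as a unit quaternion [w, x, y, z].
In Python, from plant import manip gives the robot as it stands.
- The arm moves only by the shell command python3 -m handwheel 'ROWS' [FORCE]. ROWS is JSON, one flat list of numbers, 7 for each row, row after row: the shift along the world's x, y, z each as a share of 100 mm, from -1 to 1, then the turn, a rotation vector about the world's x, y, z each as a share of pi rad, from -1 to 1, then the gripper command: -1 is shut, 1 is fully open, values between are in proportion. In form: [tx, ty, tz, rx, ry, rz, hand, tx, ty, tz, rx, ry, rz, hand, ...]. A call has 1 to 10 rows; each row shifts and turns the commanded pose from where the row before left it; what a row does not reach is not made up. A row lasts 1/8 s, in which the tool goes at most 62.5 mm and 10.7 degrees, less where a joint would pass 70% of its speed; a pose out of reach is approached as far as the arm can. A call with a number of a shift or a turn outside -1 to 1 is refused whole. A call with a gripper value outside its range is refused whole. The fingers move at their own pace and stop on an object; FORCE is the grip in N (left out, the last holds). Time passes only in rows, so rows that do not move let the fingers close. It gives the time, the measured TCP pose, the force and the opening at its end, in the units of the state.
- manip.get_obs(): the state, without advancing time (a new reading comes with each control period).
- manip.read_camera(name): name is "scene" or "top" or "wrist"; returns a dict with "img" (480x640x3 uint8, red, green, blue), "z_map" (480x640 float32, mm along the optical axis (not along the pixel's ray), 0 where there is no reading), "fx", "fy", "cx", "cy" (pixels), "T" (4x4, takes a point from camera to world coordinates); the wrist camera has in their place "mount" (4x4, takes a point from camera to tool coordinates, whose origin is the TCP and whose axes are the flange's). Camera axes: x right, y up, looking along -z (the intrinsics and any distortion apply to the point x, -y, -z); pixel columns grow to the right and rows downward; lengths in mm; the calibration is good to about 2 mm. The wrist camera is an equidistant fisheye: a pixel r from the principal point sees the ray r / f radians off the axis. A picture is of the moment at which its call begins: read the wrist's pose just before it.
- manip.finish_job(): hands the job in, once; it reports no verdict.
Trained networks look in a picture, given as the dict that the camera call returned (one of the last four; its "shot" number tells which), for a name from the list of things; names that differ only in an ending like _2 or _b are one class to them, and where a whole thing is asked for, a point or a joint stands for the part that bears it (a point fixed in the world has none). Each returns a list of dicts, best first, with "confidence" (0 to 1); they miss things now and then, are a little off and sometimes report something else, mostly with a low value. They report only what shows in the picture. A call takes as long as a camera call. They do not tell look-alikes from the thing itself.
- manip.search_frame(query, picture): "box" ([left, top, right, bottom] in pixels, round what is visible of it).
- manip.regions_of(query, picture): "mask" (480x640 bool, what is visible of it) and "box" ([left, top, right, bottom] in pixels, round what is visible of it).
- manip.tip_of(query, picture): "point" ([column, row] in pixels: a listed point, or the origin of a listed thing).
The state is a dict: "clock": time; "joints": joint angles; "dq": joint speeds; "effort": joint torques, N m; "eef_pos": TCP position; "orientation": TCP orientation; "wrist_force": force on the tool from outside, world axes, zero at the start; "moment": the same for the moment, N m; "width": finger opening in mm.
Only numpy, scipy, OpenCV 4.12 (cv2) and the standard library are available. Lean on these libraries where they do the work, as an engineer would, in place of code of your own. Each camera call takes 0.05 s, during which the arm holds its last target. There are 200 camera calls.

## Working session

There is one attempt and no reset: what is moved stays moved. The work goes in short steps, Python scripts to look and compute and a shell command to move; the robot and the scene stay as the last step left them, time stands still between calls to the robot, and variables do not carry over. Pictures are saved under pics/ and viewed, about 8 in all and at most 12, crops included, and the job is handed in when it is done.

```bash
mkdir -p pics; cat > h.py <<'E'
import numpy as np, cv2
from plant import manip
def world(c,u,v,z=None):
    """pixel -> world using depth z (mm)"""
    u=np.asarray(u,float);v=np.asarray(v,float)
    if z is None: z=c["z_map"][np.int32(v),np.int32(u)]
    p=np.stack([(u-c["cx"])/c["fx"]*z,-(v-c["cy"])/c["fy"]*z,-z],-1)
    return p@c["T"][:3,:3].T+c["T"][:3,3]
def onz(c,u,v,h):
    """pixel -> world on the plane z=h"""
    d=world(c,u,v,1.0)-c["T"][:3,3]
    o=c["T"][:3,3]
    return o+d*((h-o[2])/d[...,2:3])
def save(n,img): cv2.imwrite("pics/"+n,img[...,::-1])
E
python3 - <<'E'
from h import *
np.set_printoptions(precision=1,suppress=True)
a=manip.read_camera("top"); b=manip.read_camera("scene")
save("a.png",np.hstack([cv2.resize(a["img"],(400,300)),cv2.resize(b["img"],(400,300))]))
save("top.png",a["img"]);save("scene.png",b["img"])
for c,n in((a,"top"),(b,"scene")):
    print(n,c["T"],c["fx"],c["cx"],c["cy"])
    for q in["board","chip","cover","tray","scope","stand","reel","flux","driver","cutters"]:
        for r in manip.search_frame(q,c)[:3]:
            x0,y0,x1,y1=r["box"];u,v=(x0+x1)/2,(y0+y1)/2
            print(q,round(r["confidence"],2),np.array(r["box"]).round(),world(c,u,v))
    for q in["heatsink","capacitors","transformer","cover","scope","stand","tray","board"]:
        for r in manip.tip_of(q,c)[:3]:
            print("tip",q,round(r["confidence"],2),np.array(r["point"]).round(1),world(c,*r["point"]))
E
```

```text
top [[   0.     1.    -0.2  271.1]
 [  -1.     0.    -0.    79.2]
 [  -0.     0.2    1.  1412.6]
 [   0.     0.     0.     1. ]] 586.0651227625301 321.34038657583636 234.59830193636287
board 0.84 [301. 240. 430. 324.] [484.5 -16.5  42.2]
chip 0.94 [301. 242. 429. 324.] [483.1 -15.6  41.9]
cover 0.51 [355. 275. 374. 291.] [482.4 -14.2  40.6]
scope 0.78 [227. 255. 244. 277.] [501.2 278.1 137. ]
scope 0.75 [299. 242. 424. 320.] [487.8  -8.6  36.9]
scope 0.42 [229. 201. 248. 218.] [649.5 288.1  69.6]
stand 0.88 [223. 254. 262. 290.] [498.5 270.3  71.1]
stand 0.82 [270. 182. 319. 232.] [671.9 157.1  22. ]
stand 0.81 [170. 163. 219. 213.] [701.  396.   72.3]
reel 0.93 [448. 198. 475. 229.] [ 653.7 -246.5   51.5]
flux 0.48 [230. 202. 245. 220.] [647.7 289.9  65.4]
driver 0.8 [342. 154. 360. 211.] [737.9  18.8  24. ]
driver 0.57 [302. 246. 426. 324.] [479.6 -13.2  36.9]
driver 0.4 [357. 275. 374. 292.] [481.6 -17.4  42.1]
cutters 0.72 [140. 249. 165. 290.] [511.1 497.3  12.1]
tip heatsink 0.9 [334.6 288. ] [468.6  56.   49.4]
tip capacitors 0.78 [387.9 280.8] [484.6 -66.5  70.4]
tip cover 0.
[... 1121 characters left out ...]
12. 329.] [764.8  24.7  23.6]
cutters 0.78 [417. 223. 443. 246.] [521.4 473.4   8.9]
cutters 0.67 [160. 290. 189. 320.] [ 685.5 -255.1   38.8]
tip heatsink 0.67 [283.3 227.1] [462.3  57.8  69.6]
tip capacitors 0.65 [236.8 238.4] [476.5 -71.5  64.3]
tip transformer 0.9 [242.9 252.9] [541.1 -68.9  57.4]
tip transformer 0.72 [394.4 277.6] [677.6 290.7  -0.7]
tip cover 0.3 [371.6 244.8] [543.2 283.3  21.1]
tip scope 0.72 [365.7 243.3] [530.3 271.3  20.6]
tip stand 0.91 [445.5 276.5] [741.7 397.3  22.9]
tip stand 0.82 [369.4 245.7] [533.4 281.4  13. ]
tip stand 0.8 [349.2 286.2] [710.7 154.2  23. ]
tip tray 0.81 [151.  271.8] [ 470.5 -297.4   -0. ]
tip board 0.96 [264.7 257.2] [534.7 -12.1  30.4]
```

View pics/top.png

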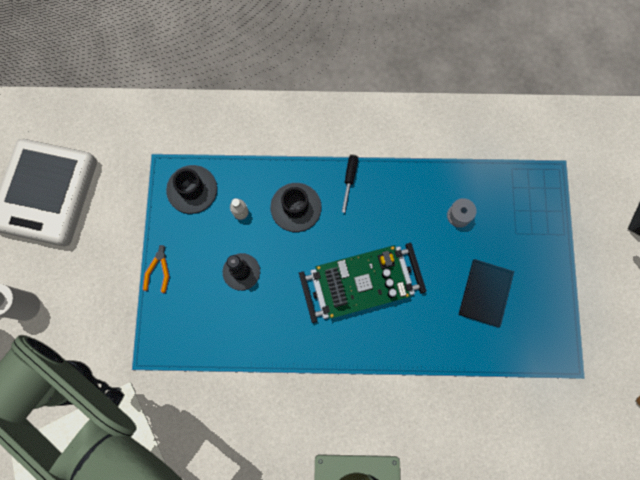

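View pics/scene.png

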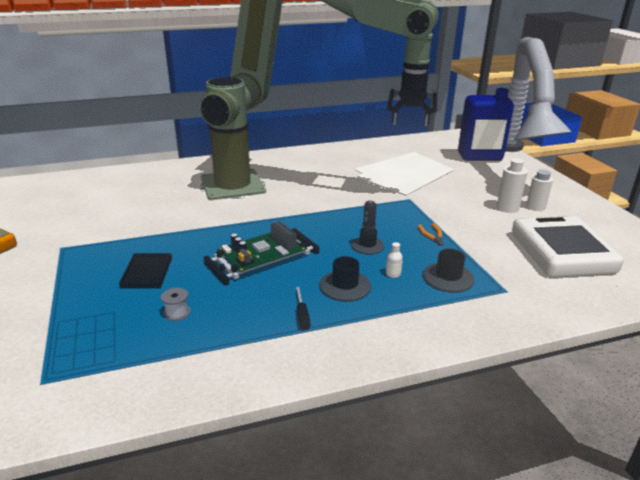

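Top view: cover at (364,283) with 3x3 dots, scope in small stand at (238,267); larger look-alike stands (empty) at (191,188) and (295,206). Other candidates for the cover: long soldered shield, light-coloured, near (342,268). Tray at (486,292). Now refining, with a close crop.

```bash
python3 - <<'E'
from h import *
np.set_printoptions(precision=2,suppress=True)
c=manip.read_camera("top")
save("crop.png",np.hstack([cv2.resize(c["img"][235:330,295:435],None,fx=4,fy=4,interpolation=cv2.INTER_CUBIC),cv2.resize(c["img"][235:330,215:270],None,fx=4,fy=4,interpolation=cv2.INTER_CUBIC)]))
V,U=np.mgrid[0:480,0:640]; W=world(c,U,V); H=W[...,2]
print("mat z",np.median(H[300:340,200:280]),"cover z",np.median(H[278:288,359:369]), "T",c["T"])
hsv=cv2.cvtColor(c["img"],cv2.COLOR_RGB2HSV)
# board region: non-blue
def rect(m,h):
    P=onz(c,U[m],V[m],h)[:,:2].astype(np.float32); r=cv2.minAreaRect(P); return r
nb=~((hsv[...,0]>90)&(hsv[...,0]<115)&(hsv[...,1]>150)&(hsv[...,2]>60))
for n,(x0,y0,x1,y1),h in(("frame",(296,236,435,330),25),("tray",(450,255,525,335),10)):
    m=np.zeros_like(nb);m[y0:y1,x0:x1]=nb[y0:y1,x0:x1]
    k,l,s,_=cv2.connectedComponentsWithStats(m.astype(np.uint8)); m=l==1+s[1:,4].argmax()
    print(n,m.sum(),rect(m,h))
g=(hsv[...,0]>45)&(hsv[...,0]<85)&(hsv[...,1]>80); m=np.zeros_like(g);m[236:330,296:435]=g[236:330,296:435]
print("green",m.sum(),rect(m,30))
for r in manip.regions_of("cover",c)[:2]: print("cover",r["confidence"],r["box"],r["mask"].sum(),rect(r["mask"],40), world(c,U[r["mask"]],V[r["mask"]]).mean(0))
for r in manip.regions_of("tray",c)[:2]: print("tray",r["confidence"],r["box"],rect(r["mask"],10))
for r in manip.regions_of("board",c)[:1]: print("board",r["confidence"],r["box"],rect(r["mask"],30))
m=np.zeros_like(nb);m[250:292,218:265]=True; m&=(H>126)
print("scope top",m.sum(),np.median(H[m]),W[m].mean(0),rect(m,135))
m=np.zeros_like(nb);m[245:300,210:275]=nb[245:300,210:275]
print("foot+scope",rect(m,5))
E
```

```text
mat z 2.385087781041875 cover z 42.589816798400534 T [[   0.02    0.97   -0.23  271.1 ]
 [  -1.      0.02   -0.01   79.18]
 [  -0.      0.23    0.97 1412.57]
 [   0.      0.      0.      1.  ]]Traceback (most recent call last):
  File "<stdin>", line 15, in <module>
  File "<stdin>", line 10, in rect
  File "h.py", line 11, in onz
    d=world(c,u,v,1.0)-c["T"][:3,3]
      ~~~~~^^^^^^^^^^^
  File "h.py", line 7, in world
    p=np.stack([(u-c["cx"])/c["fx"]*z,-(v-c["cy"])/c["fy"]*z,-z],-1)
    raise ValueError('all input arrays must have the same shape')
ValueError: all input arrays must have the same shape
```

View pics/crop.png

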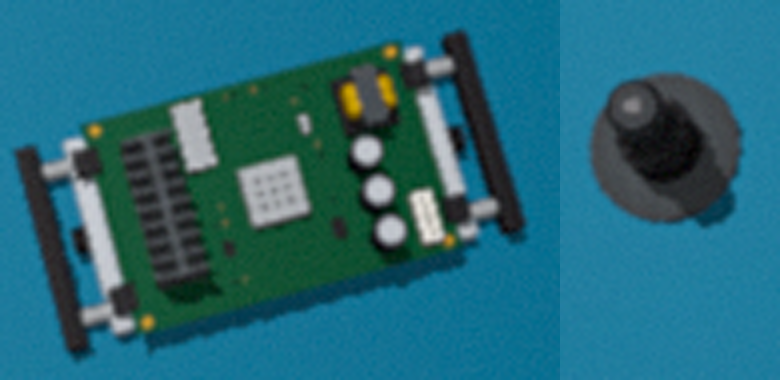

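The crop shows the dotted cover at centre (crop 274,190), the long soldered shield separate at (193,135), and the scope in the small stand.

```bash
sed -i 's/    p=np.stack/    z=np.broadcast_to(z,u.shape)\n    p=np.stack/' h.py; python3 - <<'E'
from h import *
np.set_printoptions(precision=2,suppress=True)
c=manip.read_camera("top")
V,U=np.mgrid[0:480,0:640]; W=world(c,U,V); H=W[...,2]
hsv=cv2.cvtColor(c["img"],cv2.COLOR_RGB2HSV)
def rect(m,h):
    P=onz(c,U[m],V[m],h)[:,:2].astype(np.float32); return cv2.minAreaRect(P)
nb=~((hsv[...,0]>90)&(hsv[...,0]<115)&(hsv[...,1]>150)&(hsv[...,2]>60))
for n,(x0,y0,x1,y1),h in(("frame",(296,236,435,330),25),("tray",(450,255,525,335),10)):
    m=np.zeros_like(nb);m[y0:y1,x0:x1]=nb[y0:y1,x0:x1]
    k,l,s,_=cv2.connectedComponentsWithStats(m.astype(np.uint8)); m=l==1+s[1:,4].argmax()
    print(n,m.sum(),rect(m,h))
g=(hsv[...,0]>45)&(hsv[...,0]<85)&(hsv[...,1]>80); m=np.zeros_like(g);m[236:330,296:435]=g[236:330,296:435]
print("green",m.sum(),rect(m,30))
for r in manip.regions_of("cover",c)[:2]: print("cover",r["confidence"],r["box"],r["mask"].sum(),rect(r["mask"],40), world(c,U[r["mask"]],V[r["mask"]]).mean(0))
for r in manip.regions_of("tray",c)[:2]: print("tray",r["confidence"],r["box"],rect(r["mask"],10))
for r in manip.regions_of("board",c)[:1]: print("board",r["confidence"],r["box"],rect(r["mask"],30))
m=np.zeros_like(nb);m[250:292,218:265]=True; m&=(H>126)
print("scope top",m.sum(),np.median(H[m]),W[m].mean(0),rect(m,135))
m=np.zeros_like(nb);m[245:300,210:275]=nb[245:300,210:275]
print("foot+scope",rect(m,5))
print(manip.get_obs())
w=manip.read_camera("wrist");print({k:v for k,v in w.items() if k not in("img","z_map")})
E
```

```text
frame 5880 ((489.5307312011719, -9.069412231445312), (130.75071716308594, 281.4521484375), 16.16278839111328)
tray 2186 ((469.2135009765625, -308.137451171875), (100.33665466308594, 141.1307830810547), 72.93721771240234)
green 2893 ((489.1837158203125, -9.644386291503906), (128.17019653320312, 200.2689971923828), 16.167665481567383)
cover 0.58 [356.2, 276.2, 372.1, 290.0] 249 ((484.1204528808594, -11.100181579589844), (38.71628189086914, 37.41240310668945), 14.29137134552002) [483.71 -11.32  40.91]
tray 0.89 [461.7, 260.5, 515.7, 324.5] ((470.8634033203125, -308.47772216796875), (103.70645904541016, 144.21337890625), 71.92847442626953)
tray 0.24 [341.3, 152.1, 356.8, 213.8] ((742.3187866210938, 22.766733169555664), (25.998079299926758, 152.8296356201172), 81.81375122070312)
board 0.88 [301.0, 241.7, 426.4, 324.4] ((489.2192077636719, -8.400283813476562), (130.82901000976562, 285.8489074707031), 15.9136381149292)
scope top 187 136.15478284589176 [496.3  270.33 210.43] ((493.9460144042969, 262.21612548828125), (91.43476867675781, 64.07482147216797), 37.91839599609375)
foot+scope ((511.93707275390625, 283.962158203125), (91.15545654296875, 90.17774200439453), 11.320929527282715)
{'clock': 2.15, 'joints': array([ 0.97,  0.21,  1.54, -0.  ,  1.39, -0.15]), 'dq': array([ 0.,  0.,  0., -0.,  0., -0.]), 'effort': array([ -0. , -38.3, -29.2,  -0. ,   0. ,  -0. ]), 'eef_pos': array([251.57, 517.06, 231.3 ]), 'orientation': array([0.  , 0.22, 0.97, 0.  ]), 'wrist_force': array([ 0.15, -0.32, -0.32]), 'moment': array([-0.03, -0.02,  0.02]), 'width': 85.20309113579769}
{'fx': 371.64829954431775, 'fy': 371.64829954431775, 'cx': 317.556436432153, 'cy': 235.88735306297355, 'mount': array([[  -0.  ,    0.96,    0.28,   70.4 ],
       [   1.  ,    0.  ,   -0.  ,    0.44],
       [  -0.  ,    0.28,   -0.96, -141.44],
       [   0.  ,    0.  ,    0.  ,    1.  ]]), 'shot': 5}
```

```bash
python3 -m handwheel '[0.232,-0.528,-0.05,0,0,-0.0268,0.2, 0.232,-0.528,-0.05,0,0,-0.0268,0.2, 0.232,-0.528,-0.05,0,0,-0.0268,0.2, 0.232,-0.528,-0.05,0,0,-0.0268,0.2, 0.232,-0.528,-0.05,0,0,-0.0268,0.2, 0.232,-0.528,-0.05,0,0,-0.0268,0.2, 0.232,-0.528,-0.05,0,0,-0.0268,0.2, 0.232,-0.528,-0.05,0,0,-0.0268,0.2, 0.232,-0.528,-0.05,0,0,-0.0268,0.2, 0.232,-0.528,-0.05,0,0,-0.0268,0.2]' 30
```

```text
clock: 3.45
eef_pos: [484.3, -12.9, 181.5]
orientation: [0.0, 0.604, 0.797, 0.0]
wrist_force: [1.0, -0.0, 0.8]
width: 51.3
```

```bash
cat >> h.py <<'E'
from scipy.spatial.transform import Rotation as Ro
def wrist():
    o=manip.get_obs(); c=manip.read_camera("wrist")
    T=np.eye(4);T[:3,:3]=Ro.from_quat(o["orientation"],scalar_first=True).as_matrix();T[:3,3]=o["eef_pos"]
    c["T"]=T@c["mount"]; return o,c
def fish(c,u,v,z=None,h=None):
    """fisheye pixel -> world; by depth z (or z_map), or on the plane z=h"""
    u=np.asarray(u,float);v=np.asarray(v,float)
    x=(u-c["cx"])/c["fx"];y=(v-c["cy"])/c["fy"];t=np.hypot(x,y)+1e-9
    d=np.stack([np.sin(t)*x/t,-np.sin(t)*y/t,-np.cos(t)],-1); R=c["T"][:3,:3];o=c["T"][:3,3]
    if h is not None:
        d=d@R.T; return o+d*((h-o[2])/d[...,2])[...,None]
    if z is None: z=c["z_map"][np.int32(v),np.int32(u)]
    return (d*(z/np.cos(t))[...,None])@R.T+o
E
python3 - <<'E'
from h import *
np.set_printoptions(precision=3,suppress=True)
o,c=wrist(); print(o["clock"],o["eef_pos"],o["orientation"],o["width"],o["joints"])
save("w1.png",c["img"])
V,U=np.mgrid[0:480,0:640]
for q in("cover","board"):
  for r in manip.regions_of(q,c)[:2]:
    m=r["mask"]; P=fish(c,U[m],V[m]); print(q,r["confidence"],r["box"],np.median(P,0))
    h=np.median(P[:,2]); print(cv2.minAreaRect(fish(c,U[m],V[m],h=h)[:,:2].astype(np.float32)))
E
```

```text
3.45 [484.3   -12.869 181.495] [0.    0.604 0.797 0.   ] 51.27679995815401 [-0.206  0.061  1.814  0.     1.266 -0.479]
cover 0.83 [295.4, 198.3, 342.5, 240.7] [484.789  -9.45   40.699]
((484.88006591796875, -9.861873626708984), (34.31076431274414, 34.61680221557617), 15.628068923950195)
cover 0.65 [246.1, 40.4, 408.0, 356.4] [484.874  13.249  30.953]
((489.228271484375, -6.8750152587890625), (130.41624450683594, 275.15069580078125), 16.039485931396484)
board 0.9 [243.9, 44.4, 410.2, 358.3] [484.51   13.572  30.944]
((489.1542663574219, -6.636871337890625), (130.24282836914062, 275.5390930175781), 16.112520217895508)
```

View pics/w1.png

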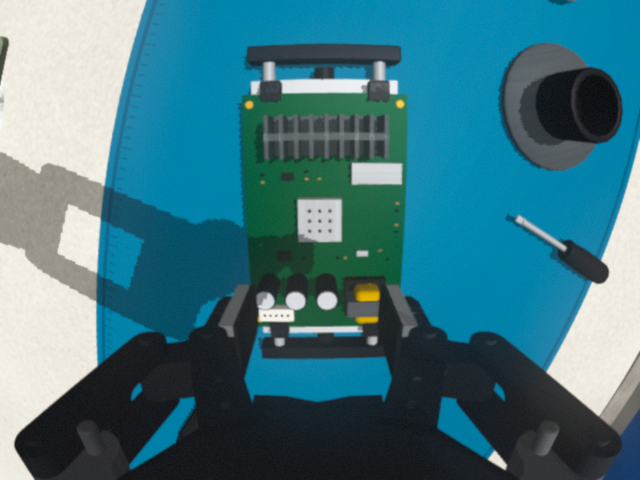

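Wrist view: fingers (bottom), board ahead, cover at (319,220), tool aligned with the cover to within 0.5°. Descending.

```bash
python3 -m handwheel '[0.003,0.025,-0.5,0,0,0.001,0.2, 0,0,-0.5,0,0,0,0.2, 0,0,-0.3,0,0,0,0.2, 0,0,-0.15,0,0,0,0.2, 0,0,-0.04,0,0,0,0.2, 0,0,0,0,0,0,0.2]' 30; python3 -m handwheel '[0,0,0,0,0,0,-1, 0,0,0,0,0,0,-1, 0,0,0,0,0,0,-1, 0,0,0,0,0,0,-1, 0,0,0,0,0,0,-1]' 30
```

```text
clock: 4.35
eef_pos: [484.8, -8.3, 33.3]
orientation: [0.001, 0.602, 0.799, 0.0]
wrist_force: [0.0, 0.1, -1.1]
width: 51.4
clock: 4.97
eef_pos: [485.4, -8.7, 33.8]
orientation: [0.001, 0.602, 0.799, 0.001]
wrist_force: [-0.8, 1.3, 6.3]
width: 33.4
```

Gripped at 33.4 mm. Lift, carry over the capacitors to the tray.

```bash
python3 -m handwheel '[0,0,0.1,0,0,0,-1, 0,0,0.3,0,0,0,-1, 0,0,0.4,0,0,0,-1, 0,0,0.3,0,0,0,-1, 0,0,0,0,0,0,-1]'; python3 -m handwheel '[-0.016,-0.3,0,0,0,-0.018,-1, -0.027,-0.5,0,0,0,-0.031,-1, -0.027,-0.5,0,0,0,-0.031,-1, -0.027,-0.5,0,0,0,-0.031,-1, -0.027,-0.5,0,0,0,-0.031,-1, -0.02,-0.4,0,0,0,-0.025,-1, -0.015,-0.3,0,0,0,-0.02,-1, 0,0,0,0,0,0,-1]'
python3 - <<'E'
from h import *
np.set_printoptions(precision=3,suppress=True)
o,c=wrist(); print(o["clock"],o["eef_pos"],o["orientation"],o["width"],o["wrist_force"])
save("w2.png",c["img"])
V,U=np.mgrid[0:480,0:640]
for q in("tray","cover"):
  for r in manip.regions_of(q,c)[:1]:
    m=r["mask"]; P=fish(c,U[m],V[m]); print(q,r["confidence"],r["box"],np.median(P,0))
    print(cv2.minAreaRect(fish(c,U[m],V[m],h=12)[:,:2].astype(np.float32)))
E
```

```text
clock: 5.6
eef_pos: [486.2, -9.0, 145.5]
orientation: [0.003, 0.602, 0.799, 0.002]
wrist_force: [0.3, 0.4, -1.0]
width: 33.0
clock: 6.6
eef_pos: [466.8, -309.8, 140.7]
orientation: [-0.001, 0.808, 0.589, -0.0]
wrist_force: [0.1, 0.2, -0.3]
width: 33.0
6.6 [ 466.839 -309.813  140.701] [-0.001  0.808  0.589 -0.   ] 33.03439347508714 [ 0.12   0.219 -0.289]
tray 0.75 [226.6, 153.9, 417.4, 286.4] [ 473.955 -303.109    5.005]
((470.6793212890625, -307.9642028808594), (102.86414337158203, 142.49156188964844), 73.25093841552734)
cover 0.72 [226.9, 153.6, 417.2, 288.4] [ 473.929 -303.073    5.003]
((470.3923645019531, -308.31939697265625), (103.72953033447266, 142.9501495361328), 73.26066589355469)
```

View pics/w2.png

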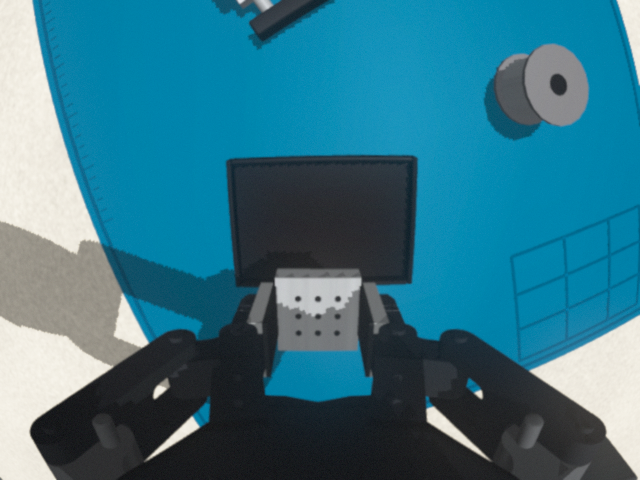

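Cover is held level between the fingers; the tray at (322,220) lies straight below the tool. Lowering.

```bash
python3 -m handwheel '[0.03,0.015,-0.4,0,0,0,-1, 0,0,-0.4,0,0,0,-1, 0,0,-0.3,0,0,0,-1, 0,0,-0.15,0,0,0,-1, 0,0,-0.05,0,0,0,-1, 0,0,0,0,0,0,-1]'
```

```text
clock: 7.5
eef_pos: [471.6, -307.1, 13.0]
orientation: [0.001, 0.807, 0.59, 0.0]
wrist_force: [0.3, -0.6, 0.7]
width: 33.2
```

```bash
python3 -m handwheel '[0,0,-0.02,0,0,0,-1, 0,0,-0.015,0,0,0,-1, 0,0,0,0,0,0,-1]'; python3 -m handwheel '[0,0,-0.01,0,0,0,-1, 0,0,0,0,0,0,-1, 0,0,0,0,0,0,-1]'
```

```text
clock: 7.88
eef_pos: [471.1, -307.2, 9.1]
orientation: [0.0, 0.807, 0.59, 0.0]
wrist_force: [0.0, -0.1, -0.3]
width: 33.0
clock: 8.25
eef_pos: [471.1, -307.1, 7.9]
orientation: [0.0, 0.807, 0.59, 0.0]
wrist_force: [-0.6, -0.6, 0.9]
width: 33.2
```

```bash
python3 -m handwheel '[0,0,0,0,0,0,0.2, 0,0,0,0,0,0,0.2, 0,0,0,0,0,0,0.2, 0,0,0,0,0,0,0.2]'; python3 -m handwheel '[0,0,0.2,0,0,0,0.2, 0,0,0.4,0,0,0,0.2, 0,0,0.5,0,0,0,0.2, 0,0,0.5,0,0,0,0.2, 0,0,0.4,0,0,0,0.2, 0,0,0,0,0,0,0.2]'
python3 - <<'E'
from h import *
np.set_printoptions(precision=3,suppress=True)
o,c=wrist(); print(o["clock"],o["eef_pos"],o["orientation"],o["width"])
V,U=np.mgrid[0:480,0:640]
for r in manip.regions_of("cover",c)[:2]:
    m=r["mask"]; P=fish(c,U[m],V[m]); print(r["confidence"],r["box"],np.median(P,0),m.sum(),np.percentile(P[:,2],[5,95]))
    print(cv2.minAreaRect(fish(c,U[m],V[m],h=14)[:,:2].astype(np.float32)))
save("w3.png",c["img"])
E
```

```text
clock: 8.75
eef_pos: [470.9, -306.9, 7.7]
orientation: [-0.0, 0.807, 0.59, -0.0]
wrist_force: [0.8, -0.2, -0.0]
width: 51.2
clock: 9.5
eef_pos: [473.2, -308.9, 212.7]
orientation: [0.005, 0.807, 0.59, 0.001]
wrist_force: [0.3, -1.1, 0.2]
width: 51.3
9.5 [ 473.226 -308.934  212.662] [0.005 0.807 0.59  0.001] 51.34434383755416
0.6 [297.0, 187.5, 331.9, 224.2] [ 470.152 -307.565   14.747] 1319 [13.139 16.014]
((469.9149475097656, -307.8553161621094), (34.411529541015625, 33.048614501953125), 72.19872283935547)
```

View pics/w3.png

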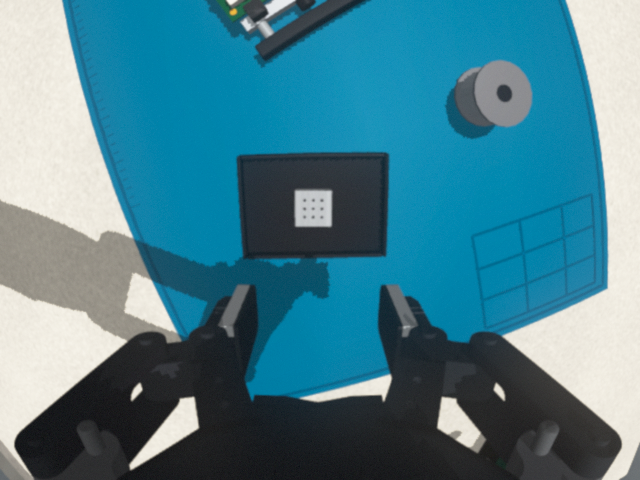

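Cover lies flat, centred in the tray at (313,208). Now toward the scope.

```bash
python3 -m handwheel '[0.0,0.4,0.04,0,0,0.03,0.6, 0.04,0.58,0.04,0,0,0.035,0.6, 0.04,0.58,0.04,0,0,0.035,0.6, 0.04,0.58,0.04,0,0,0.035,0.6, 0.04,0.58,0.04,0,0,0.035,0.6, 0.04,0.58,0.04,0,0,0.035,0.6, 0.04,0.58,0.04,0,0,0.035,0.6, 0.04,0.58,0.04,0,0,0.035,0.6, 0.04,0.58,0.04,0,0,0.035,0.6, 0.04,0.55,0.04,0,0,0.035,0.6]'
python3 -m handwheel '[0.02,0.3,0,0,0,0,0.6, 0,0.08,0,0,0,0,0.6, 0,0,0,0,0,0,0.6]'
python3 - <<'E'
from h import *
np.set_printoptions(precision=3,suppress=True)
o,c=wrist(); print(o["clock"],o["eef_pos"],o["orientation"],o["width"])
V,U=np.mgrid[0:480,0:640]
P=fish(c,U,V)
for q in("scope","stand"):
  for r in manip.regions_of(q,c)[:2]:
    m=r["mask"]; p=P[m]; print(q,r["confidence"],r["box"],np.median(p,0),np.percentile(p[:,2],[2,98]))
near=(np.hypot(P[...,0]-505,P[...,1]-284)<60)&(c["z_map"]>0)
for a,b in((65,80),(80,100),(100,120),(120,132),(132,145)):
    q=P[near&(P[...,2]>a)&(P[...,2]<b)]; print(a,b,len(q),(q.min(0),q.max(0)) if len(q) else "")
q=P[near&(P[...,2]>75)&(P[...,2]<122)][:,:2]
A=np.c_[2*q,np.ones(len(q))]; s=np.linalg.lstsq(A,(q**2).sum(1),rcond=None)[0]; print("circle",s[:2],np.sqrt(s[2]+s[:2]@s[:2]))
save("w4.png",c["img"])
E
```

```text
clock: 10.85
eef_pos: [505.5, 253.6, 245.2]
orientation: [-0.002, 0.385, 0.923, -0.002]
wrist_force: [1.7, -0.7, -0.0]
width: 68.6
clock: 11.22
eef_pos: [508.0, 289.5, 245.9]
orientation: [-0.001, 0.387, 0.922, -0.002]
wrist_force: [-0.0, -0.1, 0.7]
width: 68.2
11.225 [508.014 289.536 245.86 ] [-0.001  0.387  0.922 -0.002] 68.18624317858351
scope 0.81 [294.4, 199.7, 341.3, 263.8] [507.727 289.51  133.644] [ 48.499 137.298]
scope 0.53 [97.7, 242.0, 223.0, 442.1] [452.587  73.49   30.325] [ 4.975 72.97 ]
stand 0.89 [474.0, 195.1, 572.1, 301.4] [699.261 414.74   15.077] [ 5.371 70.981]
stand 0.7 [273.4, 162.8, 358.3, 241.5] [498.129 298.79    9.578] [ 5.819 51.428]
65 80 226 (array([494.024, 271.15 ,  65.065]), array([527.863, 302.743,  79.824]))
80 100 172 (array([495.501, 276.255,  80.064]), array([520.11 , 301.44 ,  99.935]))
100 120 205 (array([495.451, 277.088, 100.062]), array([520.611, 301.439, 119.961]))
120 132 389 (array([495.64 , 267.741, 120.205]), array([528.95 , 301.185, 131.998]))
132 145 1265 (array([497.2  , 270.177, 132.036]), array([527.232, 300.073, 138.032]))
circle [512.49  284.364] 16.50533116826138
```

View pics/w4.png

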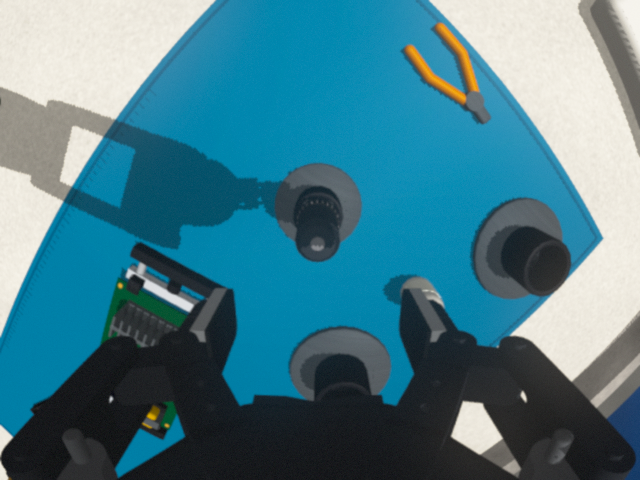

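Scope top seen at (317,247), circle fit r = 16.5 at (512.5, 284.4), agreeing with the top camera. Descending around it.

```bash
python3 -m handwheel '[0.045,-0.05,-0.3,0,0,0,0.6, 0,0,-0.4,0,0,0,0.6, 0,0,-0.2,0,0,0,0.6, 0,0,0,0,0,0,0.6]'
```

```text
clock: 11.88
eef_pos: [512.1, 283.2, 155.7]
orientation: [-0.002, 0.388, 0.922, -0.002]
wrist_force: [-0.4, -0.0, 0.3]
width: 68.4
```

```bash
python3 -m handwheel '[0.004,0.012,-0.3,0,0,0,0.6, 0,0,-0.25,0,0,0,0.6, 0,0,-0.12,0,0,0,0.6, 0,0,0,0,0,0,0.6, 0,0,0,0,0,0,0.6]'; python3 -m handwheel '[0,0,0,0,0,0,-1, 0,0,0,0,0,0,-1, 0,0,0,0,0,0,-1, 0,0,0,0,0,0,-1, 0,0,0,0,0,0,-1, 0,0,0,0,0,0,-1]' 50
```

```text
clock: 12.5
eef_pos: [515.1, 286.6, 92.4]
orientation: [0.001, 0.387, 0.922, 0.001]
wrist_force: [0.6, 0.3, -0.1]
width: 68.1
clock: 13.25
eef_pos: [514.2, 286.3, 91.7]
orientation: [0.0, 0.387, 0.922, 0.0]
wrist_force: [-1.4, -1.5, 5.4]
width: 31.8
```

```bash
python3 -m handwheel '[0,0,0.1,0,0,0,-1, 0,0,0.2,0,0,0,-1, 0,0,0.3,0,0,0,-1, 0,0,0.3,0,0,0,-1, 0,0,0.25,0,0,0,-1, 0,0,0,0,0,0,-1, 0,0,0,0,0,0,-1]' 50
python3 - <<'E'
from h import *
np.set_printoptions(precision=2,suppress=True)
o=manip.get_obs(); print(o["clock"],o["eef_pos"],o["orientation"],o["width"],o["wrist_force"])
o,w=wrist(); c=manip.read_camera("scene"); t=manip.read_camera("top")
save("w5.png",np.hstack([cv2.resize(w["img"],(400,300)),cv2.resize(c["img"][120:300,280:480],(400,360))[30:330]]))
for q,i in(("w",w),("s",c),("t",t)):
    for r in manip.tip_of("scope",i)[:2]: print(q,r, fish(i,*r["point"]) if q=="w" else world(i,*r["point"]))
E
```

```text
clock: 14.12
eef_pos: [513.0, 286.0, 204.4]
orientation: [-0.001, 0.387, 0.922, -0.001]
wrist_force: [0.2, 0.5, -1.6]
width: 31.8
14.125 [513.03 285.96 204.4 ] [-0.    0.39  0.92 -0.  ] 31.81764270487218 [ 0.22  0.47 -1.59]
w {'point': [310.5, 248.8], 'confidence': 0.9} [499.16 295.73 179.9 ]
s {'point': [367.1, 206.9], 'confidence': 0.56} [523.51 271.61 128.45]
s {'point': [242.5, 251.5], 'confidence': 0.45} [538.47 -69.23  60.08]
```

View pics/w5.png

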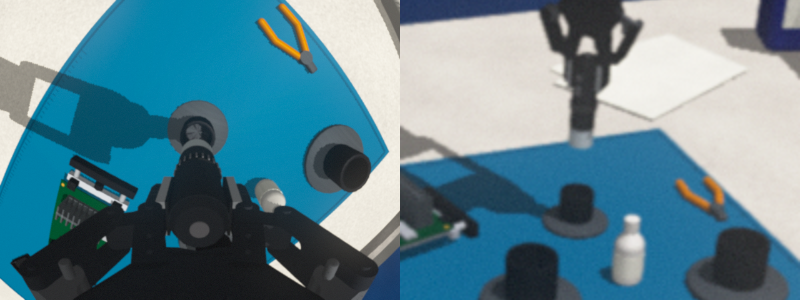

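Microscope hangs vertically, clear of the stand (wrist lens area ~(190,130), scene (580,140)). Measuring its axis and lens height relative to TCP.

```bash
cat > ax.py <<'E'
from h import *
from scipy.optimize import least_squares
np.set_printoptions(precision=2,suppress=True)
o,c=wrist(); e=o["eef_pos"]; print(o["clock"],e,o["orientation"])
V,U=np.mgrid[0:480,0:640]; P=fish(c,U,V)
n=(np.hypot(P[...,0]-e[0],P[...,1]-e[1])<26)&(c["z_map"]>0)&(P[...,2]<e[2]+60)&(P[...,2]>e[2]-90)
z=P[n][:,2]; print("lowest",np.sort(z)[[0,5,20,50]]-e[2],"hist",np.histogram(z-e[2],np.arange(-90,61,10))[0])
R=Ro.from_quat(o["orientation"],scalar_first=True).as_matrix()
for a,b,r in((-80,-56,16),(-50,-30,16.5),(-9,0,16.5),(0,35,16.5)):
    q=P[n&(P[...,2]-e[2]>a)&(P[...,2]-e[2]<b)][:,:2]
    if len(q)<30: continue
    s=least_squares(lambda p:np.hypot(*(q-p).T)-r,e[:2],loss="soft_l1"); d=np.r_[s.x-e[:2],0]
    print(a,b,len(q),"axis-TCP world",d[:2],"tool",(R.T@d)[:2],"resid",np.median(abs(s.fun)))
E
python3 ax.py
```

```text
14.425 [513.33 286.03 204.64] [-0.    0.39  0.92 -0.  ]
lowest [-81.9  -80.67 -79.76 -77.51] hist [  17  179  220  187  286  199  363  849  549  975 1367 1643 3239 6072
  640]
-80 -56 454 axis-TCP world [-1.   -1.22] tool [-0.17 -1.57] resid 0.15768394287399623
-50 -30 485 axis-TCP world [-0.56 -0.96] tool [-0.3  -1.07] resid 0.16351408948513324
-9 0 501 axis-TCP world [ 0.09 -0.38] tool [-0.34 -0.2 ] resid 0.16112245491498456
0 35 4960 axis-TCP world [0.13 0.17] tool [0.03 0.21] resid 0.5697428228170844
```

```bash
python3 -m handwheel '[-0.02,-0.2,0,0,0,-0.01,-1, -0.04,-0.4,0,0,0,-0.02,-1, -0.04,-0.45,0,0,0,-0.025,-1, -0.04,-0.45,0,0,0,-0.025,-1, -0.04,-0.45,0,0,0,-0.025,-1, -0.04,-0.45,0,0,0,-0.025,-1, -0.03,-0.36,0,0,0,-0.02,-1, -0.02,-0.2,0,0,0,-0.011,-1, 0,0,0,0,0,0,-1, 0,0,0,0,0,0,-1]'; python3 ax.py
python3 - <<'E'
from h import *
np.set_printoptions(precision=2,suppress=True)
o,c=wrist();t=manip.read_camera("top"); save("w6.png",np.hstack([cv2.resize(c["img"][40:340,200:440],(480,600)),cv2.resize(t["img"][235:330,320:410],(320,600))]))
for q,i in(("w",c),("t",t)):
  for k in("chip","heatsink","capacitors"):
    for r in manip.tip_of(k,i)[:1]: print(q,k,r,fish(i,*r["point"],h=np.array(33.) if k=="chip" else None) if q=="w" else world(i,*r["point"]))
E
```

```text
clock: 15.72
eef_pos: [486.6, -9.8, 205.8]
orientation: [-0.0, 0.606, 0.796, 0.0]
wrist_force: [0.2, 0.9, -1.1]
width: 32.0
15.725 [486.57  -9.77 205.82] [-0.    0.61  0.8   0.  ]
lowest [-81.73 -80.83 -79.76 -77.89] hist [  19  186  211  186  288  196  369  836  554  970 1357 1640 3221 6093
  630]
-80 -56 451 axis-TCP world [-1.67 -0.62] tool [-0.15 -1.78] resid 0.16464634660025723
-50 -30 484 axis-TCP world [-1.16 -0.57] tool [-0.24 -1.27] resid 0.17036783886613804
-9 0 511 axis-TCP world [-0.45 -0.39] tool [-0.25 -0.54] resid 0.1623822621818647
0 35 4913 axis-TCP world [-0.09  0.11] tool [ 0.13 -0.05] resid 0.5567906850158959
w chip {'point': [318.9, 137.3], 'confidence': 0.68} [469.96  54.75  33.  ]
w heatsink {'point': [319.1, 138.5], 'confidence': 0.63} [470.07  54.44  73.53]
t chip {'point': [361.4, 282.0], 'confidence': 0.86} [471.36  -1.57 130.09]
t heatsink {'point': [335.1, 287.3], 'confidence': 0.62} [391.08  64.53 591.56]
t capacitors {'point': [388.0, 280.5], 'confidence': 0.62} [485.81 -67.08  67.33]
```

View pics/w6.png

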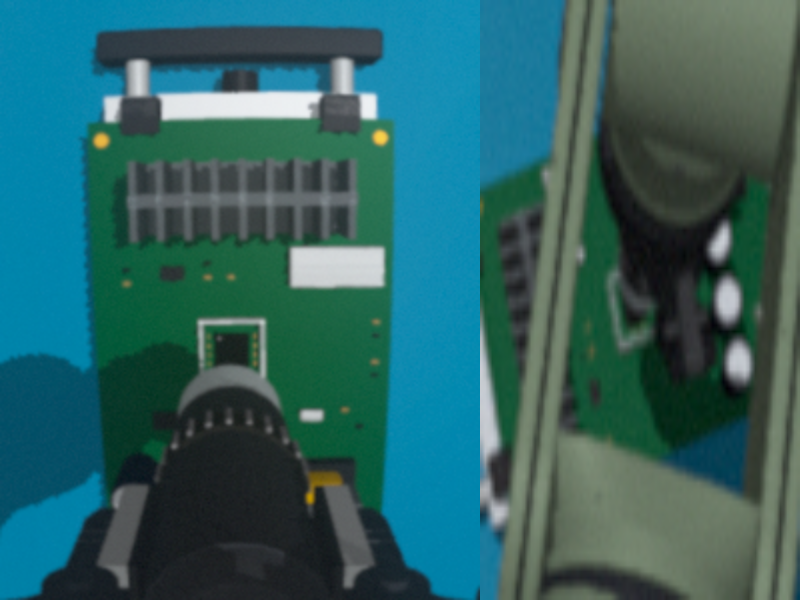

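Wrist crop: the fence is visible, outer top edge at crop y≈320, x 199–267, with the chip in it. Using that as an independent check of the chip centre.

```bash
python3 - <<'E'
from h import *
np.set_printoptions(precision=2,suppress=True)
o,c=wrist()
L=fish(c,299.5,200,h=np.array(35.8));Rr=fish(c,333.5,200,h=np.array(35.8)); b=np.radians(16.1)
print(L,Rr,np.linalg.norm(L-Rr),"chip est",(L+Rr)[:2]/2-14*np.array([-np.sin(b),np.cos(b)]),o["eef_pos"])
E
```

```text
[468.45  -0.85  35.8 ] [496.35   6.87  35.8 ] 28.944238801316764 chip est [486.28 -10.44] [486.87  -9.38 205.74]
```

```bash
python3 -m handwheel '[0.003,-0.002,-0.15,0,0,0,-1, 0,0,-0.25,0,0,0,-1, 0,0,-0.2,0,0,0,-1, 0,0,-0.12,0,0,0,-1, 0,0,-0.06,0,0,0,-1, 0,0,0,0,0,0,-1, 0,0,0,0,0,0,-1, 0,0,0,0,0,0,-1]'; python3 ax.py
python3 - <<'E'
from h import *
o,c=wrist(); save("w7.png",cv2.resize(c["img"][130:310,240:400],(640,720))[:600])
E
```

```text
clock: 17.23
eef_pos: [487.8, -10.1, 128.6]
orientation: [0.001, 0.606, 0.796, 0.0]
wrist_force: [0.3, -0.0, -1.5]
width: 32.4
17.225 [487.82 -10.07 128.57] [0.   0.61 0.8  0.  ]
lowest [-81.76 -80.75 -79.72 -78.  ] hist [  16  184  212  188  285  201  369  835  565  965 1361 1642 3221 6062
  638]
-80 -56 455 axis-TCP world [-1.57 -0.65] tool [-0.21 -1.68] resid 0.1780319640854806
-50 -30 486 axis-TCP world [-1.13 -0.58] tool [-0.26 -1.24] resid 0.1607756521765964
-9 0 511 axis-TCP world [-0.43 -0.39] tool [-0.26 -0.51] resid 0.1619448368294094
0 35 4904 axis-TCP world [-0.12  0.11] tool [ 0.14 -0.08] resid 0.5631967984941868
```

View pics/w7.png

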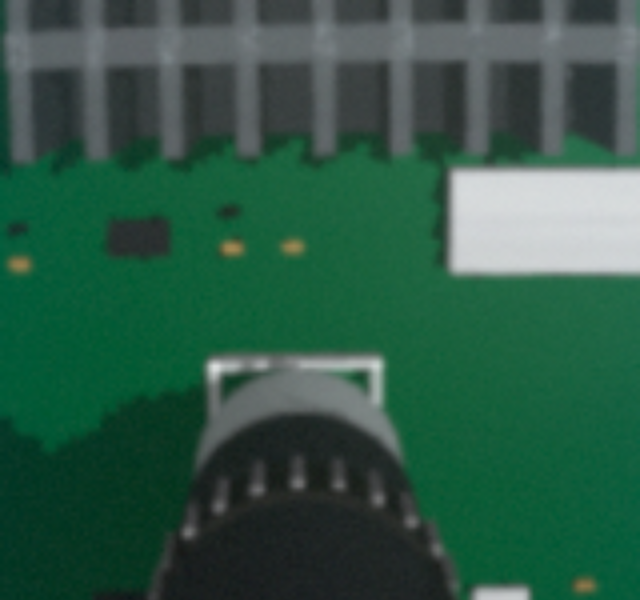

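```bash
python3 - <<'E'
from h import *
np.set_printoptions(precision=2,suppress=True)
o,c=wrist()
L=fish(c,291.75,218.75,h=np.array(35.8));Rr=fish(c,336,218.75,h=np.array(35.8)); b=np.radians(16.1)
print(L,Rr,np.linalg.norm(L-Rr),"chip est",(L+Rr)[:2]/2-14*np.array([-np.sin(b),np.cos(b)]),o["eef_pos"])
V,U=np.mgrid[0:480,0:640];P=fish(c,U,V);m=np.hypot(P[...,0]-478,P[...,1]-12)<6
print("board z near",np.median(P[m][:,2]))
E
```

```text
[467.48   0.04  35.8 ] [495.11   7.66  35.8 ] 28.657289308502342 chip est [485.18  -9.6 ] [487.56 -10.03 128.32]
board z near 31.232120720992924
```

```bash
python3 -m handwheel '[-0.007,0.005,-0.025,0,0,0,-1, 0,0,-0.015,0,0,0,-1, 0,0,0,0,0,0,-1, 0,0,0,0,0,0,-1, 0,0,0,0,0,0,-1, 0,0,0,0,0,0,-1, 0,0,0,0,0,0,-1, 0,0,0,0,0,0,-1]'; python3 ax.py
```

```text
clock: 18.38
eef_pos: [486.5, -9.4, 123.8]
orientation: [0.0, 0.606, 0.796, 0.0]
wrist_force: [-0.2, -0.5, -1.9]
width: 32.2
18.375 [486.49  -9.44 123.82] [0.   0.61 0.8  0.  ]
lowest [-89.94 -89.72 -88.76 -88.28] hist [ 112  188  207  195  278  201  384  827  547  972 1365 1670 3197 6058
  630]
-80 -56 456 axis-TCP world [-1.66 -0.62] tool [-0.16 -1.77] resid 0.1597320139227243
-50 -30 479 axis-TCP world [-1.18 -0.59] tool [-0.26 -1.29] resid 0.16195131514319172
-9 0 498 axis-TCP world [-0.43 -0.39] tool [-0.26 -0.51] resid 0.15681596765441874
0 35 4928 axis-TCP world [-0.1   0.11] tool [ 0.13 -0.07] resid 0.566950378394667
```

```bash
python3 - <<'E'
from h import *
c=manip.read_camera("top")
for q in("cover","reel","flux","driver","cutters"):
    for r in manip.search_frame(q,c)[:1]: print(q,r["confidence"],r["box"])
print(world(c,485,291)); print(manip.finish_job())
E
```

```text
cover 0.62 [480.3, 285.4, 495.3, 300.8]
reel 0.7 [446.6, 199.1, 475.2, 229.1]
flux 0.71 [230.1, 201.5, 246.3, 218.0]
driver 0.9 [343.5, 151.6, 359.0, 213.0]
cutters 0.76 [142.8, 247.3, 166.8, 291.3]
[ 473.02868546 -304.62549813   15.43870504]
the job is handed in; nothing more can be done
None
```

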